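# Slacken the flange clamp of unknown thread

### The job

Two T-handle clamps on the assembly table each hold a flange down. Slacken the one on the round flange by at least an eighth of a turn, and leave the one on the square flange tight. One clamp has a left-hand thread and nothing shows which, so try the handle one way, feel whether it gives, and if it is solid turn it the other way; then let go of it.

Things in the scene. Friction and masses are not known exactly. Their poses are not given: they have to be found in the camera images.
- nut_a_grip (a point): middle of the dark steel T-handle bar of clamp nut a, on its vertical axis, 101 mm above the table; bar 70 long (point x), 16 wide (y), 20 mm high (z up), a 6 mm stud end on top. Below it a 15 mm neck: sides free to 36 mm under this point; then 34 mm nut, 60 mm washer, flange, fixed 150 mm square base. Turns on the spot, stays where left; loosening takes 0.1 N m, the other way is a hard stop at once
- nut_b_grip (a point): middle of the dark steel T-handle bar of clamp nut b, on its vertical axis, 101 mm above the table; bar 70 long (point x), 16 wide (y), 20 mm high (z up), a 6 mm stud end on top. Below it a 15 mm neck: sides free to 36 mm under this point; then 34 mm nut, 60 mm washer, flange, fixed 150 mm square base. Turns on the spot, stays where left; loosening takes 0.1 N m, the other way is a hard stop at once
- nut_a (a joint): angle of nut a in rad: 0 = tight as found, growing counter-clockwise seen from above, falling clockwise. It turns only in its loosening direction, up to 1.6 rad; that direction is not known beforehand: of the two clamps one is right-hand, the other left-hand, and they look alike
- nut_b (a joint): angle of nut b in rad: 0 = tight as found, growing counter-clockwise seen from above, falling clockwise. It turns only in its loosening direction, up to 1.6 rad; that direction is not known beforehand: of the two clamps one is right-hand, the other left-hand, and they look alike
- round_flange: round aluminium flange, 130 mm across, 18 mm thick at the hub, six bolt holes; clamped flat under one of the two T-handles, centred on its axis. Origin: centre of its underside, 25 mm above the table. The other clamp holds a 110 mm square flange (not listed).
Things that resemble listed ones, but are neither listed nor needed, are in the scene too. What is shaped like the part that bears nut_b_grip but red or white is not meant. Leave any turquoise look-alike of the part that bears nut_a_grip alone.

How it is judged:
By the outcome, as a careful person would: the job done as asked, in the order asked, and still so for the second after the job is handed in, with the robot touching nothing.
It also fails if it takes over 35 s, if anything falls off the work surface, if the arm or the gripper's body presses on something with over 40 N, if the wrist force passes 120 N, or if a joint passes its speed limit or range.

### The arm

A 6-joint arm with a two-finger parallel gripper is mounted at the origin on the work surface. World frame = base frame: x ahead of the robot, y to its left, z up, the work surface at z = 0. Lengths are in m, angles in rad, forces in N, time in s.
With the tool pointing down it reaches from about 0.325 to 0.925 m from the base axis. Payload 3.1 kg.
Tool frame: the origin (TCP) lies midway between the tips of the shut fingers; the grasp point (between the pads) lies 19 mm behind it (ctrl.grip_depth is the distance from the TCP to the grasp point, in m); z points along the fingers, y is the line along which they close (so a half turn about z gives the same grasp; the last joint's range is limited). The gripper opens to 85 mm and grips with 20 to 120 N. Pads are 22 mm wide; open, the fingers measure 114 mm over their backs; the gripper's body (76 mm by 85 mm) begins 54 mm behind the grasp point. The pads swing forward as they close: fully open they stand 13 mm farther back than shut.
Start: joints at [-1.403, 0.217, 1.613, -0, 1.311, -0.112], TCP at [0.173, -0.601, 0.231] pointing down, gripper open.
Joint ranges: [-2.75, 2.75], [-0.78, 2.1], [0.31, 2.55], [-1.13, 4.27], [0.13, 2.63], [-2.58, 2.58]. Speed limits (rad/s): [2.79, 2.79, 3.14, 3.14, 3.14, 3.14].

### API

Orientations are given as a 3x3 rotation matrix whose columns are the frame's x, y, z axes.
In Python, from bench import ctrl, vision gives the robot as it stands.
- The arm moves only by the tool carry_out, never from a script. Its argument "steps" is a list of rows, each an object with "dp": the shift along the tool's x, y, z in m, a list of three; "turn": the turn about the tool's z in degrees; "jaw": the closure, from -1 (fully open) to 1 (shut), so that 0 is half open. In form: [{"dp": [tx, ty, tz], "turn": turn, "jaw": jaw}, ...]. A call has 1 to 10 rows; each row shifts and turns the commanded pose from where the row before left it, along the tool's axes as they then stand; what a row does not reach is not made up. A row lasts 1/12 s, in which the tool goes at most 41.7 mm and 7.16 degrees, less where a joint would pass 70% of its speed; a pose out of reach is approached as far as the arm can. A call with a gripper value outside its range is refused whole. The fingers move at their own pace and stop on an object; "force" is the grip in N (left out, the last holds). Time passes only in rows, so rows that do not move let the fingers close. It gives the time, the measured TCP pose, the force, the opening and the grip force at its end, in the units of the state.
- ctrl.get_state(): the state, without advancing time (a new reading comes with each control period).
- vision.get_image(name): name is "scene" or "side" or "wrist"; returns the picture (400x640x3 uint8, blue, green, red); there is no depth.
- vision.camera_params(name): a dict with "fov_y" (degrees; the focal length in pixels is half the picture's height over the tangent of half this angle, whatever the lens; pixels are square), "cx", "cy" (the principal point, pixels), "k1" (the pictures are not rectified: a ray, as slopes to the right and down, at radius r is drawn at 1 + k1 r^2 times it, then the intrinsics apply), "rvec" (rotation vector, rad) and "tvec" (3), from world to camera coordinates, as OpenCV has them. Camera axes: x right, y down, z forward; pixel columns grow to the right and rows downward; lengths in m; the calibration is good to about 2 mm. A picture is of the moment at which its call begins: read the wrist's pose just before it. camera_params takes no time and is no camera call; for the wrist camera it gives the pose at the moment of the call.
- ctrl.sign_off(): hands the job in; it is judged then, once.
The state is a dict: "clock": time; "joint_positions": joint angles; "joint_vel": joint speeds; "joint_efforts": joint torques, N m; "tool_pos": TCP position; "ee_rot": TCP orientation; "force": force on the tool from outside, world axes, zero at the start; "torque": the same for the moment, N m; "grip_width": opening from 0.0 (shut) to 1.0 (fully open); "gripper_force": force on a finger pad.
Only numpy, scipy, OpenCV 4.12 (cv2) and the standard library are available. Lean on these libraries where they do the work, as an engineer would, in place of code of your own. Each camera call takes 0.05 s, during which the arm holds its last target. There are 200 camera calls.

## Working session

There is one attempt and no reset: what is moved stays moved. The work goes in short steps, Python scripts to look and compute and a tool call to move; the robot and the scene stay as the last step left them, time stands still between calls to the robot, and variables do not carry over. Pictures are saved under pics/ and viewed, at most 10 in all, crops included, and the job is handed in when it is done.

Besides the shell and the picture viewer there is one more tool, called after "Request:" by a JSON object that holds its "name" and its "arguments", one argument or row to a line. carry_out: Moves the arm, as the interface text tells. Its arguments: {"type":"object","properties":{"steps":{"type":"array"},"force":{"type":"number"}},"required":["steps"]}

```bash
mkdir -p pics; cat > h.py <<'E'
import numpy as np, cv2
from bench import ctrl, vision
def cam(n):
    p=vision.camera_params(n); f=200/np.tan(np.radians(p['fov_y'])/2)
    R,_=cv2.Rodrigues(np.array(p['rvec'],float)); return p,f,R,np.array(p['tvec'],float).ravel()
def ray(n,uv):
    p,f,R,t=cam(n); K=np.array([[f,0,p['cx']],[0,f,p['cy']],[0,0,1.]])
    q=cv2.undistortPoints(np.array([[uv]],float),K,np.array([p['k1'],0,0,0.]))[0,0]
    return -R.T@t, R.T@np.array([q[0],q[1],1])
def onz(n,uv,z):
    c,d=ray(n,uv); return c+d*(z-c[2])/d[2]
def proj(n,P):
    p,f,R,t=cam(n); K=np.array([[f,0,p['cx']],[0,f,p['cy']],[0,0,1.]])
    return cv2.projectPoints(np.array(P,float).reshape(-1,1,3),cv2.Rodrigues(R)[0],t,K,np.array([p['k1'],0,0,0.]))[0].reshape(-1,2)
E
python3 - <<'E'
from h import *
for n in ['scene','side']:
    cv2.imwrite(f'pics/{n}.png',vision.get_image(n)); p=cam(n); print(n,-p[2].T@p[3],p[1],p[0]['k1'])
print(ctrl.get_state())
E
```

```text
scene [ 1.24305267 -0.79419623  0.8095991 ] 483.6906629749929 -0.11837003496478167
side [0.38874142 0.75226149 0.53449252] 390.1741081548666 0.029267532282942394
{'clock': 0.1, 'joint_positions': array([-1.40320507e+00,  2.17704049e-01,  1.61479726e+00,  1.22059775e-05,
        1.31128470e+00, -1.12182148e-01]), 'joint_vel': array([ 0.00013355, -0.0017369 , -0.00525156, -0.0004565 , -0.00097176,
        0.00086804]), 'joint_efforts': array([-8.11894661e-04, -3.98075187e+01, -3.04968274e+01, -2.41900580e-04,
        4.19573014e-03,  4.84298937e-06]), 'tool_pos': array([ 0.17249762, -0.5999552 ,  0.23007081]), 'ee_rot': array([[ 9.61118948e-01,  2.76134466e-01, -3.54237231e-04],
       [ 2.76134573e-01, -9.61116544e-01,  2.16459503e-03],
       [ 2.57256028e-04, -2.17825044e-03, -9.99997595e-01]]), 'force': array([ 0.20719453, -0.85116353, -0.3700422 ]), 'torque': array([-0.04674673,  0.020761  , -0.00749748]), 'gripper_force': 0.0, 'grip_width': 1.0023595286516451}
```

View pics/scene.png

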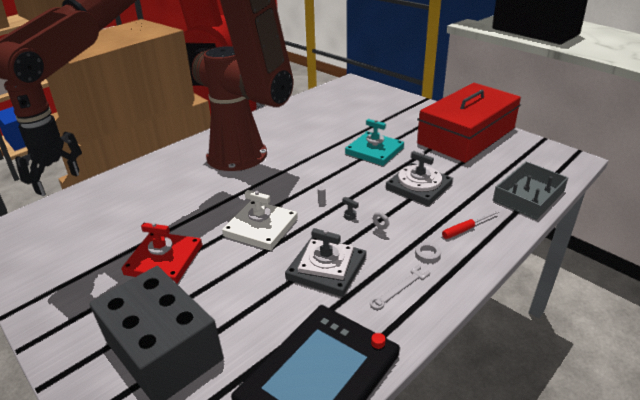

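View pics/side.png

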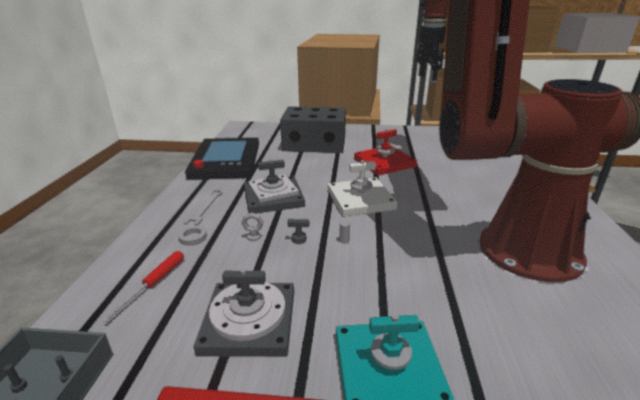

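Scene view candidates:
- The dark clamp at (420,178) has a round flange. In the side view it is at (245,300).
- The dark clamp at (326,255) has a square flange.
- The look-alikes are turquoise (375,140), white (260,220), red (157,245), and a loose T-piece (350,208).

I choose (420,178) and will check it in a close crop.

```bash
python3 - <<'E'
from h import *
a=cv2.imread('pics/scene.png')[140:210,380:460]; b=cv2.imread('pics/side.png')[255:360,190:310]
r=lambda i:cv2.resize(i,(400,int(400*i.shape[0]/i.shape[1])),interpolation=cv2.INTER_CUBIC)
cv2.imwrite('pics/crop.png',np.hstack([r(a),r(b)]))
c1,d1=ray('scene',(423,157));c2,d2=ray('side',(244,277))
s=np.linalg.lstsq(np.c_[d1,-d2],c2-c1,rcond=None)[0];print(c1+d1*s[0],c2+d2*s[1])
E
```

```text
[0.57320548 0.26675418 0.09992108] [0.56705347 0.26357478 0.10097468]
```

View pics/crop.png

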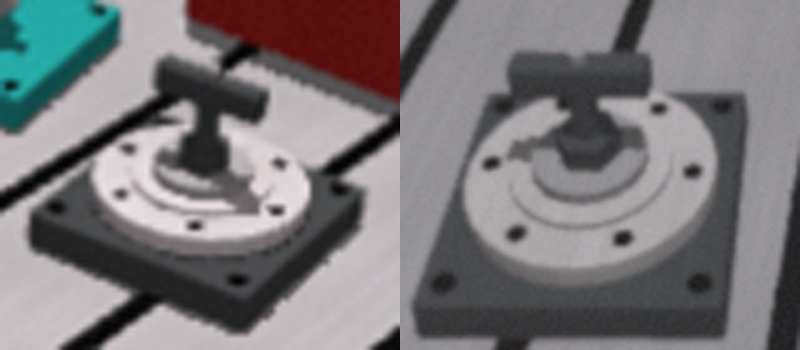

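The crop shows a round flange with six holes under a dark T-handle, so the choice holds. Next I need the bar direction and the move in tool axes.

```bash
python3 - <<'E'
from h import *
for n,e in (('side',[(223.6,276.6),(264.4,276.6)]),('scene',[(411.4,156),(433,162)])):
    a,b=[onz(n,x,.103) for x in e]; d=b-a; print(n,a,b,np.linalg.norm(d),np.degrees(np.arctan2(d[1],d[0]))%180)
s=ctrl.get_state(); R=s['ee_rot']; print(R.T@(np.array([.57,.265,.26])-s['tool_pos']))
print('tool x deg',np.degrees(np.arctan2(R[1,0],R[0,0])))
E
```

```text
side [0.60016962 0.26793623 0.103     ] [0.53280061 0.2618064  0.103     ] 0.06764730559649244 5.198961516054652
scene [0.54785958 0.24377091 0.103     ] [0.61378623 0.2581302  0.103     ] 0.06747231107986866 12.287518014356703
[ 0.62089881 -0.72162384 -0.02819765]
tool x deg 16.02963927544293
```

Request:
{"name": "carry_out", "arguments": {
  "steps": [
    {"dp": [0.04, -0.0013, -0.003], "turn": -3.66, "jaw": -1},
    {"dp": [0.04, -0.0013, -0.003], "turn": -3.66, "jaw": -1},
    {"dp": [0.04, -0.0013, -0.003], "turn": -3.66, "jaw": -1},
    {"dp": [0.04, -0.0013, -0.003], "turn": -3.66, "jaw": -1},
    {"dp": [0.04, -0.0013, -0.003], "turn": -3.66, "jaw": -1},
    {"dp": [0.04, -0.0013, -0.003], "turn": -3.66, "jaw": -1},
    {"dp": [0.04, -0.0013, -0.003], "turn": -3.66, "jaw": -1},
    {"dp": [0.04, -0.0013, -0.003], "turn": -3.66, "jaw": -1},
    {"dp": [0.04, -0.0013, -0.003], "turn": -3.66, "jaw": -1},
    {"dp": [0.04, -0.0013, -0.003], "turn": -3.66, "jaw": -1}
  ]
}}

```text
clock: 0.93
tool_pos: [0.4986, -0.3769, 0.2607]
ee_rot: [[0.604, 0.797, -0.001], [0.797, -0.604, 0.001], [0.0, -0.001, -1.0]]
force: [-0.1, 0.0, 0.8]
grip_width: 0.999
gripper_force: 0.0
```

Request:
{"name": "carry_out", "arguments": {
  "steps": [
    {"dp": [0.04, -0.0013, 0], "turn": -3.66, "jaw": -1},
    {"dp": [0.04, -0.0013, 0], "turn": -3.66, "jaw": -1},
    {"dp": [0.04, -0.0013, 0], "turn": -3.66, "jaw": -1},
    {"dp": [0.04, -0.0013, 0], "turn": -3.66, "jaw": -1},
    {"dp": [0.04, -0.0013, 0], "turn": -3.66, "jaw": -1},
    {"dp": [0.04, -0.0013, 0], "turn": -3.66, "jaw": -1},
    {"dp": [0.04, -0.0013, 0], "turn": -3.66, "jaw": -1},
    {"dp": [0.04, -0.0013, 0], "turn": -3.66, "jaw": -1},
    {"dp": [0.04, -0.0013, 0], "turn": -3.66, "jaw": -1},
    {"dp": [0.04, -0.0013, 0], "turn": -3.66, "jaw": -1}
  ]
}}

```text
clock: 1.77
tool_pos: [0.6257, -0.0046, 0.2606]
ee_rot: [[0.01, 1.0, -0.001], [1.0, -0.01, 0.0], [0.0, -0.001, -1.0]]
force: [0.4, 0.4, -0.8]
grip_width: 1.002
gripper_force: 0.0
```

Request:
{"name": "carry_out", "arguments": {
  "steps": [
    {"dp": [0.04, -0.0013, 0], "turn": -3.66, "jaw": -1},
    {"dp": [0.04, -0.0013, 0], "turn": -3.66, "jaw": -1},
    {"dp": [0.04, -0.0013, 0], "turn": -3.66, "jaw": -1},
    {"dp": [0.04, -0.0013, 0], "turn": -3.66, "jaw": -1},
    {"dp": [0.03, -0.0013, 0], "turn": -3.66, "jaw": -1},
    {"dp": [0, 0, 0], "turn": -7.0, "jaw": -1},
    {"dp": [0, 0, 0], "turn": -7.0, "jaw": -1},
    {"dp": [0, 0, 0], "turn": -7.0, "jaw": -1},
    {"dp": [0, 0, 0], "turn": -7.0, "jaw": -1},
    {"dp": [0, 0, 0], "turn": -7.0, "jaw": -1}
  ]
}}

```text
clock: 2.6
tool_pos: [0.5985, 0.181, 0.2605]
ee_rot: [[-0.798, 0.603, -0.001], [0.603, 0.798, -0.0], [0.001, -0.001, -1.0]]
force: [-0.2, 0.8, -0.0]
grip_width: 1.003
gripper_force: 0.0
```

Request:
{"name": "carry_out", "arguments": {
  "steps": [
    {"dp": [0, 0, 0], "turn": -7.0, "jaw": -1},
    {"dp": [0, 0, 0], "turn": -7.0, "jaw": -1},
    {"dp": [0, 0, 0], "turn": -7.0, "jaw": -1},
    {"dp": [0, 0, 0], "turn": -7.0, "jaw": -1},
    {"dp": [0, 0, 0], "turn": -7.0, "jaw": -1},
    {"dp": [0, 0, 0], "turn": -7.0, "jaw": -1},
    {"dp": [0, 0, 0], "turn": -4.0, "jaw": -1},
    {"dp": [0, 0, 0], "turn": 0, "jaw": -1},
    {"dp": [0, 0, 0], "turn": 0, "jaw": -1}
  ]
}}

```text
clock: 3.35
tool_pos: [0.5987, 0.1808, 0.2607]
ee_rot: [[-0.989, -0.146, -0.001], [-0.146, 0.989, -0.0], [0.001, -0.0, -1.0]]
force: [-0.7, -0.1, 0.2]
grip_width: 1.0
gripper_force: 0.0
```

```bash
python3 - <<'E'
from h import *
s=ctrl.get_state(); R=s['ee_rot']; print(s['clock'],s['tool_pos'],np.degrees(np.arctan2(R[1,0],R[0,0])),s['joint_positions'],s['force'],s['torque'],s['grip_width'])
print(proj('wrist',[.57,.265,.101]))
cv2.imwrite('pics/w1.png',vision.get_image('wrist'))
E
```

```text
3.35 [0.59871956 0.18075769 0.26069196] -171.5803174326803 [ 1.81049265e-01  1.96455476e-01  1.58181968e+00 -1.09202942e-05
  1.36438735e+00 -1.53669603e+00] [-0.7351075  -0.14635546  0.22241039] [ 0.00994993  0.0199938  -0.03207487] 0.9997671385488316
[[401.93279841 170.41356766]]
```

View pics/w1.png

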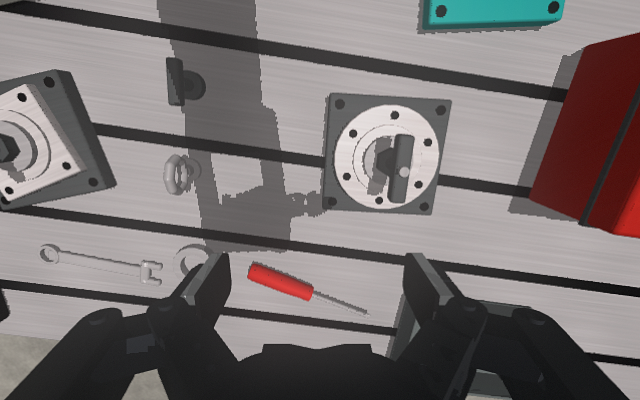

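Wrist view: the round flange is at (387,157) and its T-bar runs from about (405,135) to (398,202), with the stud end at (404,172). The gripper stands about 9 cm short of it.

```bash
python3 - <<'E'
from h import *
print('stud',onz('wrist',(404.5,172),.115),'flange',onz('wrist',(387,157),.043))
im=cv2.imread('pics/w1.png')
cv2.imwrite('pics/w1c.png',cv2.resize(im[85:225,315:460],None,fx=4,fy=4,interpolation=cv2.INTER_CUBIC))
g=im[85:225,315:460].max(2); m=((g<75)*255).astype(np.uint8)
for c in cv2.findContours(m,cv2.RETR_EXTERNAL,cv2.CHAIN_APPROX_NONE)[0]:
    if cv2.contourArea(c)>100: print(cv2.minAreaRect(c))
E
```

```text
stud [0.56918497 0.26349032 0.115     ] flange [0.56536542 0.26164537 0.043     ]
((14.0, 117.0), (14.0, 12.0), 0.0)
((133.55999755859375, 95.58000183105469), (22.485998153686523, 10.323759078979492), 8.130102157592773)
((70.48899841308594, 81.07334899902344), (19.482046127319336, 65.76426696777344), 8.530766487121582)
```

View pics/w1c.png

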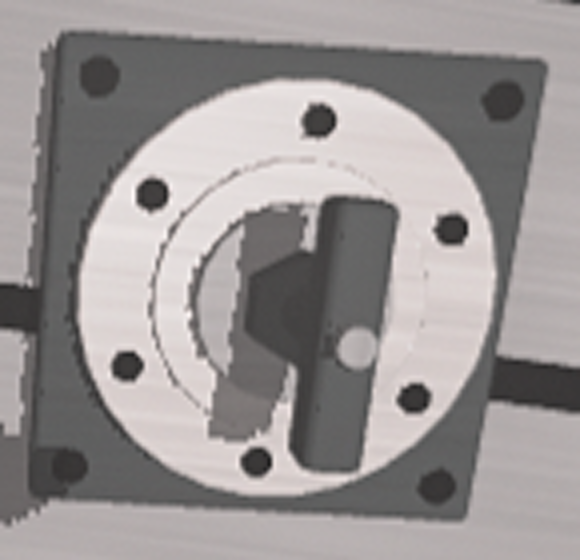

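```bash
python3 - <<'E'
from h import *
a=onz('wrist',(414.3,137.5),.111);b=onz('wrist',(405.5,201.5),.111);d=a-b
print(a,b,np.linalg.norm(d),np.degrees(np.arctan2(d[1],d[0]))%180)
s=ctrl.get_state(); R=s['ee_rot']; print(s['clock'],R.T@(np.array([.5685,.263,.0])-s['tool_pos']))
E
```

```text
[0.53526505 0.26624972 0.111     ] [0.59988172 0.27305234 0.111     ] 0.0649737624887111 6.009762480106474
3.4 [0.01769472 0.08576956 0.2608364 ]
```

Request:
{"name": "carry_out", "arguments": {
  "steps": [
    {"dp": [0.006, 0.0285, 0.02], "turn": 2, "jaw": -1},
    {"dp": [0.006, 0.0285, 0.02], "turn": 0, "jaw": -1},
    {"dp": [0.0057, 0.0283, 0.02], "turn": 0, "jaw": -1},
    {"dp": [0, 0, 0.02], "turn": 0, "jaw": -1},
    {"dp": [0, 0, 0.02], "turn": 0, "jaw": -1},
    {"dp": [0, 0, 0], "turn": 0, "jaw": -1},
    {"dp": [0, 0, 0], "turn": 0, "jaw": -1}
  ]
}}

```text
clock: 3.98
tool_pos: [0.5695, 0.2629, 0.1597]
ee_rot: [[-0.994, -0.113, -0.004], [-0.113, 0.994, -0.001], [0.004, -0.001, -1.0]]
force: [0.1, -0.2, 0.1]
grip_width: 1.004
gripper_force: 0.0
```

```bash
python3 - <<'E'
from h import *
s=ctrl.get_state(); R=s['ee_rot']; print(s['clock'],s['tool_pos'],np.degrees(np.arctan2(R[1,0],R[0,0])),s['joint_positions'],s['force'],s['torque'])
cv2.imwrite('pics/w2.png',vision.get_image('wrist'))
E
```

```text
3.9833 [0.56949761 0.26291917 0.15967083] -173.50698710771698 [ 3.20689889e-01  2.90826071e-01  1.66353514e+00 -9.65916280e-06
  1.19111187e+00 -1.36342883e+00] [ 0.11698284 -0.17512388  0.10090718] [-0.0020547   0.02172589  0.00257496]
```

View pics/w2.png

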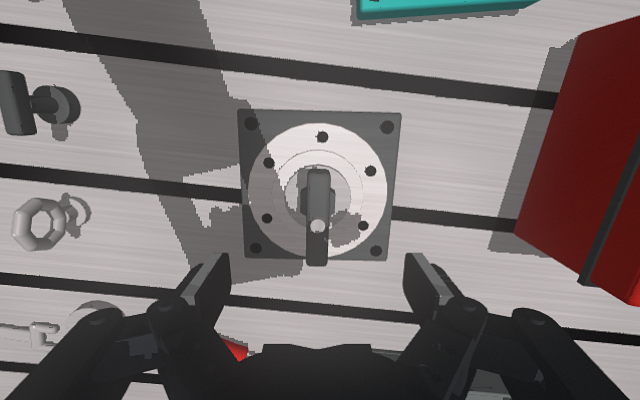

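The bar stands upright in the picture at column 317, midway between the fingers, with its stud at (318,225). The yaw is aligned. I'll check the position once, then lower.

```bash
python3 - <<'E'
from h import *
s=ctrl.get_state(); P=onz('wrist',(318,225.5),.117); print(P, s['ee_rot'].T@(P-s['tool_pos']))
for u in [(306,262),(307,172),(328,262),(329,172)]: print(s['ee_rot'].T@(onz('wrist',u,.111)-s['tool_pos']))
E
```

```text
[0.57036525 0.26327959 0.117     ] [0.00054843 0.00022699 0.04453836]
[-0.03040895 -0.00842845  0.05053201]
[ 0.03619924 -0.00712214  0.05054686]
[-0.03038709  0.00760597  0.05053091]
[0.03621439 0.00745981 0.05054586]
```

Centred to within a millimetre in y. I'll lower to TCP z = 0.081 and close.

Request:
{"name": "carry_out", "arguments": {
  "steps": [
    {"dp": [0.001, 0, 0.026], "turn": 0, "jaw": -1},
    {"dp": [0.001, 0, 0.026], "turn": 0, "jaw": -1},
    {"dp": [0, 0, 0.027], "turn": 0, "jaw": -1},
    {"dp": [0, 0, 0], "turn": 0, "jaw": -1},
    {"dp": [0, 0, 0], "turn": 0, "jaw": 1},
    {"dp": [0, 0, 0], "turn": 0, "jaw": 1},
    {"dp": [0, 0, 0], "turn": 0, "jaw": 1},
    {"dp": [0, 0, 0], "turn": 0, "jaw": 1},
    {"dp": [0, 0, 0], "turn": 0, "jaw": 1},
    {"dp": [0, 0, 0], "turn": 0, "jaw": 1}
  ],
  "force": 60
}}

```text
clock: 4.87
tool_pos: [0.5698, 0.2634, 0.0841]
ee_rot: [[-0.994, -0.114, 0.002], [-0.114, 0.994, 0.001], [-0.002, 0.001, -1.0]]
force: [-2.1, -1.1, -0.6]
grip_width: 0.174
gripper_force: 58.5
```

Request:
{"name": "carry_out", "arguments": {
  "steps": [
    {"dp": [0, 0, 0], "turn": 0, "jaw": 1},
    {"dp": [0, 0, 0], "turn": 0, "jaw": 1},
    {"dp": [0, 0, 0], "turn": 0, "jaw": 1},
    {"dp": [0, 0, 0], "turn": 0, "jaw": 1}
  ]
}}

```text
clock: 5.2
tool_pos: [0.5698, 0.2634, 0.084]
ee_rot: [[-0.993, -0.114, 0.002], [-0.114, 0.993, 0.001], [-0.002, 0.0, -1.0]]
force: [-1.2, -0.6, 5.8]
grip_width: 0.171
gripper_force: 60.1
```

```bash
cat > st.py <<'E'
from h import *
s=ctrl.get_state(); R=s['ee_rot']; print(s['clock'],s['tool_pos'],np.degrees(np.arctan2(R[1,0],R[0,0])),'j6',s['joint_positions'][5],s['force'],s['torque'],s['grip_width'],s['gripper_force'])
E
python3 st.py
```

```text
5.2 [0.56977459 0.26340692 0.08400494] -173.45159455608035 j6 -1.3637648797402089 [-1.2276393  -0.58739484  5.7861474 ] [-0.01581756  0.20340018  0.06409883] 0.17076632088926874 60.089017152786255
```

Gripped on the bar at about 16 mm. I'll try counter-clockwise first, which is a negative tool turn.

Request:
{"name": "carry_out", "arguments": {
  "steps": [
    {"dp": [0, 0, 0], "turn": -1.5, "jaw": 1},
    {"dp": [0, 0, 0], "turn": -1.5, "jaw": 1},
    {"dp": [0, 0, 0], "turn": -1, "jaw": 1},
    {"dp": [0, 0, 0], "turn": 0, "jaw": 1},
    {"dp": [0, 0, 0], "turn": 0, "jaw": 1}
  ]
}}

```text
clock: 5.62
tool_pos: [0.5698, 0.2635, 0.084]
ee_rot: [[-0.983, -0.183, 0.002], [-0.183, 0.983, 0.001], [-0.002, 0.0, -1.0]]
force: [-1.5, -0.4, 6.5]
grip_width: 0.176
gripper_force: 60.1
```

```bash
python3 st.py
```

```text
5.6167 [0.56980596 0.26346011 0.08402421] -169.45983329474285 j6 -1.4335421945804452 [-1.51759473 -0.41038795  6.54519218] [0.01732641 0.14907291 0.03341364] 0.1755071493260239 60.14650225639343
```

Request:
{"name": "carry_out", "arguments": {
  "steps": [
    {"dp": [0, 0, 0], "turn": -2, "jaw": 1},
    {"dp": [0, 0, 0], "turn": -2, "jaw": 1},
    {"dp": [0, 0, 0], "turn": -2, "jaw": 1}
  ]
}}

```text
clock: 5.87
tool_pos: [0.5698, 0.2636, 0.084]
ee_rot: [[-0.958, -0.286, 0.002], [-0.286, 0.958, 0.001], [-0.002, 0.001, -1.0]]
force: [-2.0, 0.1, 5.6]
grip_width: 0.175
gripper_force: 60.3
```

```bash
python3 st.py; python3 -c "
from h import *
cv2.imwrite('pics/w3.png',vision.get_image('wrist')[100:400,120:520])"
```

```text
5.8667 [0.56977082 0.2635638  0.08403095] -163.40033105038572 j6 -1.5394677681583175 [-1.99528676  0.11016137  5.57097668] [ 0.04813797  0.19338803 -0.11717362] 0.17489154080420785 60.311150550842285
```

View pics/w3.png

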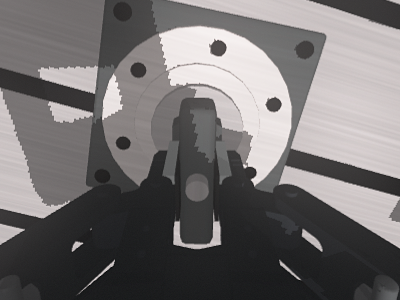

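The picture shows the bar turned with the gripper, at about 10° to the base, and the moving torque is about 0.12 N m. It gives counter-clockwise, so I'll carry on by 46° (joint 6 stays within range).

Request:
{"name": "carry_out", "arguments": {
  "steps": [
    {"dp": [0, 0, 0], "turn": -5, "jaw": 1},
    {"dp": [0, 0, 0], "turn": -5, "jaw": 1},
    {"dp": [0, 0, 0], "turn": -5, "jaw": 1},
    {"dp": [0, 0, 0], "turn": -5, "jaw": 1},
    {"dp": [0, 0, 0], "turn": -5, "jaw": 1},
    {"dp": [0, 0, 0], "turn": -5, "jaw": 1},
    {"dp": [0, 0, 0], "turn": -5, "jaw": 1},
    {"dp": [0, 0, 0], "turn": -5, "jaw": 1},
    {"dp": [0, 0, 0], "turn": -6, "jaw": 1},
    {"dp": [0, 0, 0], "turn": 0, "jaw": 1}
  ]
}}

```text
clock: 6.75
tool_pos: [0.5693, 0.2641, 0.084]
ee_rot: [[-0.458, -0.889, 0.001], [-0.889, 0.458, 0.002], [-0.002, -0.0, -1.0]]
force: [-2.5, 0.8, 7.0]
grip_width: 0.176
gripper_force: 60.2
```

```bash
python3 st.py
```

```text
6.75 [0.56931435 0.26410129 0.08403808] -117.27304033013088 j6 -2.344583699771007 [-2.4677572   0.81101596  7.03870682] [0.23638776 0.3846852  0.1111364 ] 0.17600766172151566 60.21444797515869
```

Turned 56° in all. Now I'll let go and rise.

Request:
{"name": "carry_out", "arguments": {
  "steps": [
    {"dp": [0, 0, 0], "turn": 0, "jaw": -1},
    {"dp": [0, 0, 0], "turn": 0, "jaw": -1},
    {"dp": [0, 0, 0], "turn": 0, "jaw": -1},
    {"dp": [0, 0, 0], "turn": 0, "jaw": -1},
    {"dp": [0, 0, 0], "turn": 0, "jaw": -1},
    {"dp": [0, 0, 0], "turn": 0, "jaw": -1},
    {"dp": [0, 0, 0], "turn": 0, "jaw": -1},
    {"dp": [0, 0, 0], "turn": 0, "jaw": -1}
  ]
}}

```text
clock: 7.42
tool_pos: [0.5688, 0.2629, 0.0822]
ee_rot: [[-0.461, -0.887, -0.0], [-0.887, 0.461, -0.0], [0.0, 0.0, -1.0]]
force: [-0.8, -0.4, -0.8]
grip_width: 0.999
gripper_force: 0.0
```

Request:
{"name": "carry_out", "arguments": {
  "steps": [
    {"dp": [0, 0, -0.02], "turn": 0, "jaw": -1},
    {"dp": [0, 0, -0.03], "turn": 0, "jaw": -1},
    {"dp": [0, 0, -0.03], "turn": 0, "jaw": -1},
    {"dp": [0, 0, -0.03], "turn": 0, "jaw": -1},
    {"dp": [0, 0, -0.03], "turn": 0, "jaw": -1},
    {"dp": [0, 0, 0], "turn": 0, "jaw": -1},
    {"dp": [0, 0, 0], "turn": 0, "jaw": -1}
  ]
}}

```text
clock: 8.0
tool_pos: [0.5707, 0.2636, 0.2258]
ee_rot: [[-0.461, -0.887, 0.006], [-0.887, 0.461, 0.002], [-0.005, -0.005, -1.0]]
force: [-0.9, 0.2, -0.3]
grip_width: 0.995
gripper_force: 0.0
```

```bash
python3 st.py; python3 -c "
from h import *
cv2.imwrite('pics/w4.png',vision.get_image('wrist'))"
```

```text
8.0 [0.57069377 0.2636094  0.22576681] -117.46866777265265 j6 -2.3410228481399806 [-0.89578301  0.17693308 -0.31504286] [-0.0307644   0.05220826  0.01922864] 0.9952194062879727 0.0
```

View pics/w4.png

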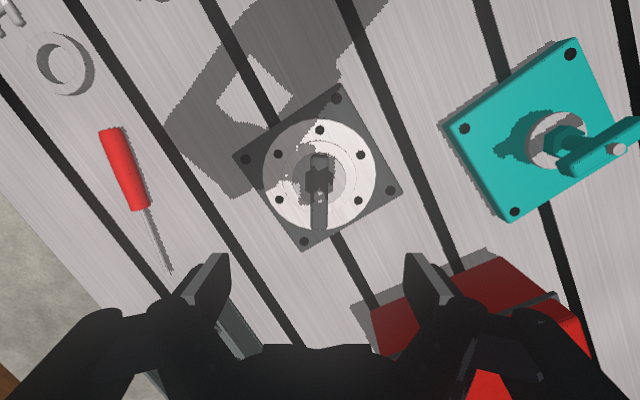

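The bar at (318,205) is still lined up with the gripper, about 56° from where it started, and the gripper is clear. Handing in.

```bash
python3 -c "
from h import *
print(ctrl.sign_off())"
```

```text
the job is handed in; nothing more can be done
None
```

The round-flange clamp gave counter-clockwise on the first try; I slackened it by about 56° (an eighth of a turn is 45°), released it and handed the job in at about 8 s, without touching the square-flange clamp.

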